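Check the hand lever's travel against its bar

ROBOT

A 6-joint arm with a two-finger parallel gripper is mounted at the origin on a cart in front of the work surface, level with it; the furniture and walls round the work are solid. World frame = base frame: x ahead of the robot, y to its left, z up, the work surface at z = 0. Lengths are in m, angles in degrees, forces in N, time in s.
With the tool pointing down it reaches from about 0.325 to 0.775 m from the base axis. Payload 5.5 kg.
Tool frame: the origin (TCP) lies at the very end of the fingers, on their centre line; the grasp point (between the pads) lies grasp_offset behind it (grasp_offset is the distance from the TCP to the grasp point, in m); z points along the fingers, y is the line along which they close (so a half turn about z gives the same grasp; the last joint's range is limited). The gripper opens to 88 mm and grips with 3 to 60 N. Pads are 20 mm wide; open, the fingers measure 115 mm over their backs; the gripper's body (75 mm by 178 mm) begins 61 mm behind the grasp point.
Start: joints at [-67.993, 5.22, 70.514, -0, 104.267, -3.249], TCP at [0.256, -0.543, 0.199] pointing down, gripper open.
Joint ranges: [-164.24, 164.24], [-49.07, 125.15], [9.68, 141.18], [-86.29, 266.29], [3.28, 154.24], [-151.56, 151.56]. Speed limits (degrees/s): [147.25, 147.25, 172.46, 180, 180, 180].

INTERFACE

Orientations are given as [roll, pitch, yaw] about the fixed x, y, z axes, in that order (R = Rz(yaw) Ry(pitch) Rx(roll)).
In Python, from bench import read_state, capture, sign_off, grasp_offset gives the robot as it stands. The module is installed in compiled form; this text tells all that it offers.
- The arm moves only by the tool carry_out, never from a script. Its argument "motion" is text: rows parted by semicolons, each of 7 numbers parted by spaces: the shift along the tool's x, y, z each as a share of 0.3 m, from -1 to 1, then the turn, a rotation vector about the tool's x, y, z each as a share of 30 degrees, from -1 to 1, then the closure, from -1 (fully open) to 1 (shut), so that 0 is half open. A call has 1 to 20 rows; each row is the pose to reach, as a shift and turn from the pose commanded when the call began, along the tool's axes at that moment; what a row does not reach only later rows make up. A row lasts 1/12 s, in which the tool goes at most 41.7 mm and 7.16 degrees, less where a joint would pass 70% of its speed; a pose out of reach is approached as far as the arm can. A call with a number of a shift or a turn outside -1 to 1 is refused whole. A call with a gripper value outside its range is refused whole. The fingers move at their own pace and stop on an object; "squeeze" is the grip in N (left out, the last holds). Time passes only in rows, so rows that repeat a pose let the fingers close. It gives the time, the measured TCP pose, the force, the opening and the grip force at its end, in the units of the state.
- read_state(): the state, without advancing time (a new reading comes with each control period).
- capture(name): name is "side" or "top"; returns a dict with "color" (420x560x3 uint8, red, green, blue), "depth" (420x560 float32, m along the optical axis (not along the pixel's ray), 0 where there is no reading), "K" (3x3 intrinsics, pixels), "position" and "attitude" of the camera in the world. Camera axes: x right, y down, z forward; pixel columns grow to the right and rows downward; lengths in m; the calibration is good to about 2 mm. A picture is of the moment at which its call begins.
- sign_off(): hands the job in; it is judged then, once.
The state is a dict: "time_s": time; "q": joint angles; "joint_vel": joint speeds; "tau": joint torques, N m; "position": TCP position; "orientation": TCP orientation; "wrist_force": force on the tool from outside, world axes, zero at the start; "torque": the same for the moment, N m; "grip_width": finger opening in m; "finger_force": force on a finger pad.
Only numpy, scipy, OpenCV 4.12 (cv2) and the standard library are available. Lean on these libraries where they do the work, as an engineer would, in place of code of your own. Each camera call takes 0.05 s, during which the arm holds its last target. There are 200 camera calls.

TASK

Check the travel of the red hand lever: with the outside of the fingers press it in toward the fixed black bar until it comes up against its stop, let it spring all the way back out with the fingers off it, then press it in to its stop once more and finish while still holding it there, so that the gap left in front of the bar can be gauged. Push only on the lever's outer face, firmly but without forcing it: do not pinch or hook the lever, do not touch the bar, and leave the small things lying around where they are.

Things in the scene. Friction and masses are not known exactly. Their poses are not given: they have to be found in the camera images.
- lever_unit: Lever stand, fixed to the worktop (place and yaw vary): aluminium base plate 90 (x) x 190 (y) x 10 mm. Origin at the centre of the plate's underside, on the worktop; z up; its +x is the direction in which the lever is pressed in. Grey pivot bracket at the +y end (y = 59 to 91 mm), 91 mm high, the highest part.
- grip_bar: Fixed round bar with a black ribbed sleeve, part of the stand, 24 mm thick, 184 mm long, on two steel posts. Origin at its centre: x = 12, y = 0, z = 70 mm in the stand's frame; it lies along y. Not to be touched.
- pivot (a point): The lever's vertical hinge axis at the lever's mid height: x = -30, y = 75, z = 70 mm in the stand's frame.
- lever_turn (a joint): Turn of the lever about the pivot, rad: 0 = out, resting (pointing to the stand's -y, swung 0.45 away from the bar); grows as pressed in, up to a firm stop at 0.45: lever parallel to the bar, 24 mm of free gap. A spring returns it: at the press point 1.5 N start it, 3.5 N just before the stop, more nearer the pivot; a force that rises past this means the stop.
- press_point (a point): Point on the lever's outer face, 105 mm from the pivot axis along the lever, at mid height (70 mm above the worktop); moves with the lever. Its +x points through the lever toward the bar, its -y along the lever to the free end.
- lever_inner: Thin dark strip on the lever's inner face, the one that looks at the bar; not to be touched. Origin at its centre.
- riser_block: Aluminium riser block with a dark hole on top, 40x30x19 mm, loose, stands near the lever's free end; origin under its centre. Leave alone.
- tape_roll: Roll of pale masking tape, 59 mm across, 18 mm high, loose, lies in front of the pivot end; origin under its centre. Leave alone.
- bnc_adapter: Small grey metal adapter, 22x56x20 mm, loose, lies behind the bar; origin under its centre. Leave alone.
- red_lever: The red lever: flat bar 10 mm thick, 20 mm high (60 to 80 mm above the worktop), with a rounded end swelling 5 mm outward at 127 mm from the pivot; it ends at 136 mm. Origin on the pivot axis at mid height; -y along the lever to its free end, +x toward the bar. Below it is open air down to the base plate or the worktop.

How it is judged:
By the outcome, as a careful person would: the job done as asked, in the order asked, and still so for the second after the job is handed in, while the arm keeps its last pose, push and grip.
It also fails if it takes over 38 s, if anything falls off the work surface, if the arm or the gripper's body presses on something with over 40 N, if the wrist force passes 120 N, or if a joint passes its speed limit or range.

## Working session

There is one attempt and no reset: what is moved stays moved. The work goes in short steps, Python scripts to look and compute and a tool call to move; the robot and the scene stay as the last step left them, time stands still between calls to the robot, and variables do not carry over. Pictures are saved under pics/ and viewed, at most 10 in all, crops included, and the job is handed in when it is done.

Besides the shell and the picture viewer there is one more tool, called after "Emit:" as name(argument=value, ...) on one line, values as JSON. carry_out: Moves the arm, as the interface text tells. Shift numbers are shares of 0.3 m and turn numbers shares of 30 degrees, none past 1 either way. Its arguments: {"type":"object","properties":{"motion":{"type":"string"},"squeeze":{"type":"number"}},"required":["motion"]}

```bash
mkdir -p pics; cat > h.py <<'E'
import numpy as np, cv2
from bench import read_state, capture, sign_off, grasp_offset
from scipy.spatial.transform import Rotation as R
E
python3 - <<'E'
from h import *
s=read_state(); print(s, grasp_offset)
for n in("top","side"):
    c=capture(n); cv2.imwrite(f"pics/{n}0.png",c["color"][:,:,::-1]); np.savez(f"{n}0.npz",**{k:np.array(v) for k,v in c.items()}); print(n,c["K"].tolist(),c["position"],c["attitude"])
E
```

```text
{'time_s': 0.0, 'q': array([-6.79929148e+01,  5.26104836e+00,  7.05796320e+01, -6.37800234e-04,
        1.04266959e+02, -3.24660995e+00]), 'joint_vel': array([-0.01352268,  0.05440154,  0.05323734, -0.0239816 ,  0.03395262,
       -0.02010685]), 'tau': array([ 1.43592730e-03, -4.46450579e+01, -4.06446326e+01,  6.96138921e-02,
        2.92326015e-02, -1.15034472e-04]), 'position': array([ 0.25586448, -0.54233804,  0.1976506 ]), 'orientation': array([-1.79892499e+02, -5.47856570e-03,  2.52535335e+01]), 'wrist_force': array([-0.39722232,  0.18688921, -0.26660703]), 'torque': array([ 0.01173658,  0.01640647, -0.02312421]), 'finger_force': 0.0, 'grip_width': 0.08763326472025204} 0.0187
top [[537.7309941594651, 0.0, 279.3996743191623], [0.0, 537.7309941594651, 203.11539325046957], [0.0, 0.0, 1.0]] [0.3487674  0.26857693 0.91100243] [-168.45785017   -0.21505859  -93.78468233]
side [[459.3657793734241, 0.0, 279.69091119956477], [0.0, 459.3657793734241, 209.9038095540957], [0.0, 0.0, 1.0]] [ 0.3786059  -0.57481834  0.38404467] [-110.86075897    1.31357599   -8.44775812]
```

View pics/top0.png

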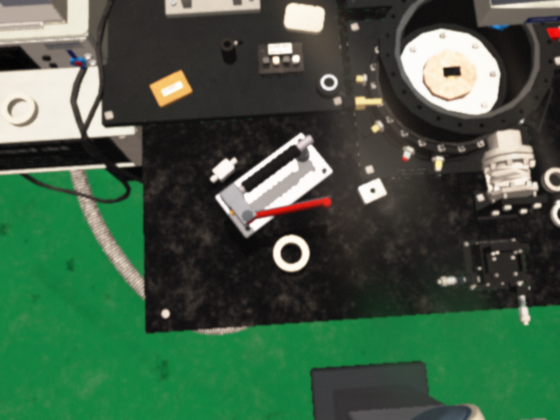

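View pics/side0.png

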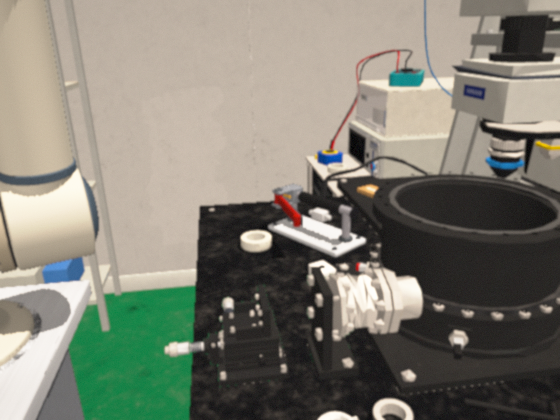

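The top view shows the stand at about (273,187): lever from pivot (250,215) to tip (328,202), the bar's posts toward (305,145), tape at (291,253), riser at (372,190) and adapter at (223,169). The side view shows the same from low behind the optics.

```bash
python3 - <<'E'
from h import *
c=np.load("top0.npz"); im=c["color"][:,:,::-1][115:285,190:400]
im=cv2.resize(im,None,fx=3.6,fy=3.5,interpolation=cv2.INTER_CUBIC) ; im=im[:600]
cv2.imwrite("pics/crop.png",im)
A=R.from_euler('xyz',c["attitude"],degrees=True).as_matrix();K=c["K"];D=c["depth"]
def P(u,v):
    d=np.median(D[v-1:v+2,u-1:u+2]); return (A@(np.linalg.inv(K)@[u,v,1])*d+c["position"]).round(4)
for n,p in dict(pivot=(250,215),lev=(290,209),tip=(327,202),postend=(305,147),tape=(278,253),riser=(372,190),adap=(223,169)).items(): print(n,P(*p))
vv,uu=np.mgrid[0:420,0:560]; pts=(A@np.linalg.inv(K)@np.stack([uu.ravel(),vv.ravel(),np.ones(uu.size)])*D.ravel()).T+c["position"]
pts=pts.reshape(420,560,3); m=np.zeros((420,560),bool); m[120:245,205:340]=1
# stand plate: z 6..14mm
pl=m&(abs(pts[...,2]-.010)<.004)&(c["color"].min(2)>90)
q=pts[pl][:,:2].astype(np.float32); r=cv2.minAreaRect(q*1000); print("plate",r,len(q))
col=c["color"].astype(int); rd=m&(col[...,0]>110)&(col[...,1]<60)
L=pts[rd]; print("red",len(L),np.percentile(L,[5,50,95],axis=0).round(4).tolist())
print(cv2.fitLine((L[L[:,2]>.06][:,:2]).astype(np.float32),cv2.DIST_HUBER,0,.001,.001).ravel())
bk=m&(pts[...,2]>.072)&(col.max(2)<70); B=pts[bk]; print("bar",len(B),np.percentile(B,[2,50,98],axis=0).round(4).tolist(),cv2.fitLine(B[:,:2].astype(np.float32),cv2.DIST_HUBER,0,.001,.001).ravel())
E
```

```text
pivot [0.5001 0.3012 0.0896]
lev [0.5074 0.2382 0.0799]
tip [0.5147 0.1792 0.0805]
postend [0.6095 0.2065 0.0729]
tape [0.4462 0.2611 0.0173]
riser [0.5427 0.0944 0.0191]
adap [0.5961 0.3457 0.0192]
plate ((552.5582275390625, 250.76719665527344), (193.74151611328125, 189.81040954589844), 33.758872985839844) 3228
red 436 [[0.5014, 0.1774, 0.0755], [0.5102, 0.227, 0.0783], [0.5188, 0.2857, 0.0813]]
[ 0.12832642 -0.991732    0.51006585  0.22905019]
bar 757 [[0.3488, 0.1909, 0.0741], [0.5769, 0.2636, 0.0787], [0.6267, 0.3059, 0.911]] [ 0.596594   -0.8025432   0.5760192   0.26313686]
```

View pics/crop.png

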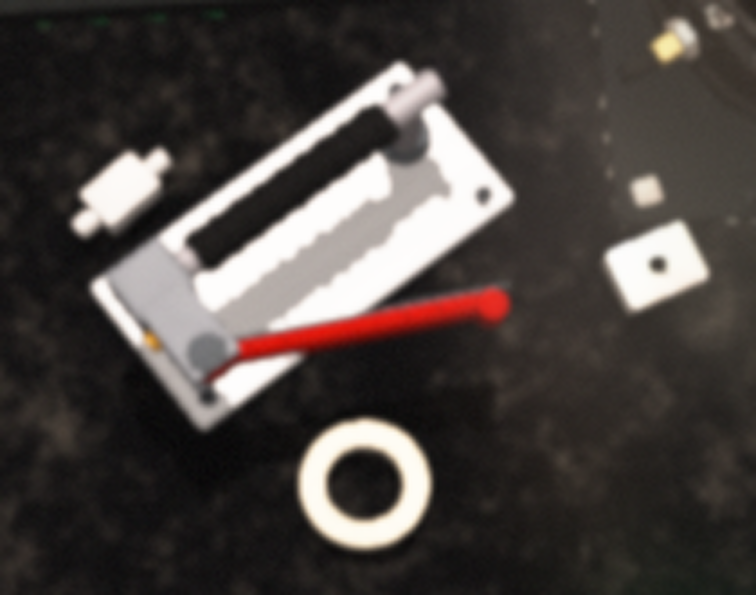

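The crop confirms the parts: lever knob at crop (208,352), lever tip (490,303), bar running (200,245)–(440,85), with tape and riser clear of the lever. Next I refine the yaw and check heights along the travel path.

```bash
python3 - <<'E'
from h import *
c=np.load("top0.npz")
A=R.from_euler('xyz',c["attitude"],degrees=True).as_matrix();K=c["K"];D=c["depth"];col=c["color"].astype(int)
vv,uu=np.mgrid[0:420,0:560]; pts=((A@np.linalg.inv(K)@np.stack([uu.ravel(),vv.ravel(),np.ones(uu.size)])*D.ravel()).T+c["position"]).reshape(420,560,3)
ok=D>0; m=np.zeros((420,560),bool); m[120:245,205:340]=1
B=pts[m&ok&(pts[...,2]>.074)&(pts[...,2]<.085)&(col.max(2)<70)]
B=B[(B[:,0]>.54)]; f=cv2.fitLine(B[:,:2].astype(np.float32),cv2.DIST_HUBER,0,.001,.001).ravel(); print("bar",len(B),f,np.degrees(np.arctan2(f[1],f[0]))+90)
L=pts[m&ok&(col[...,0]>110)&(col[...,1]<60)&(pts[...,2]>.077)&(pts[...,1]>.195)]
f=cv2.fitLine(L[:,:2].astype(np.float32),cv2.DIST_HUBER,0,.001,.001).ravel(); print("lever",len(L),f,np.degrees(np.arctan2(f[1],f[0]))+90+25.78)
p=pts[ok]; a=np.array([.256,-.543]); b=np.array([.45,.17]); u=(b-a)/np.linalg.norm(b-a)
s=(p[:,:2]-a)@u; t=abs((p[:,:2]-a)@[-u[1],u[0]])
for lo in np.arange(0,.95,.08):
    k=(s>lo)&(s<lo+.08)&(t<.13)&(p[:,2]<.6); print(lo.round(2),k.sum(), p[k][:,2].max().round(3) if k.any() else None)
E
```

```text
bar 703 [ 0.55716085 -0.8304046   0.57957554  0.25971022] 33.85968
lever 259 [ 0.14103815 -0.9900042   0.5082884   0.24438742] 33.887924
0.0 1245 -0.907
0.08 1153 -0.908
0.16 996 -0.907
0.24 823 -0.907
0.32 3087 0.014
0.4 5038 0.118
0.48 6962 0.118
0.56 6136 0.032
0.64 6573 0.022
0.72 7083 0.083
0.8 7497 0.092
0.88 6849 0.092
```

Emit:
carry_out(motion="0.2 -0.24 -0.1 0 0 0 1; 0.4 -0.48 -0.1 0 0 0 1; 0.6 -0.72 -0.1 0 0 0 1; 0.83 -0.963 -0.1 0 0 0 1; 0.83 -0.963 -0.1 0 0 0 1; 0.83 -0.963 -0.1 0 0 0 1; 0.83 -0.963 -0.1 0 0 0 1; 0.83 -0.963 -0.1 0 0 0 1; 0.83 -0.963 -0.1 0 0 0 1; 0.83 -0.963 -0.1 0 0 0 1; 0.83 -0.963 -0.1 0 0 0 1; 0.83 -0.963 -0.1 0 0 0 1", squeeze=10)

```text
time_s: 1.1
position: [0.3579, -0.1754, 0.2285]
orientation: [180.0, 0.0, 25.3]
wrist_force: [0.4, -0.6, -0.4]
grip_width: 0.0115
finger_force: 0.0
```

Emit:
carry_out(motion="0.2 -0.24 0 0 0 0 1; 0.4 -0.48 0 0 0 0.2 1; 0.6 -0.72 0 0 0 0.4 1; 0.83 -0.963 0 0 0 0.57 1; 0.83 -0.963 0 0 0 0.57 1; 0.83 -0.963 0 0 0 0.57 1; 0.83 -0.963 0 0 0 0.57 1; 0.83 -0.963 0 0 0 0.57 1; 0.83 -0.963 0 0 0 0.57 1; 0.83 -0.963 0 0 0 0.57 1; 0.83 -0.963 0 0 0 0.57 1; 0.83 -0.963 0 0 0 0.57 1")

```text
time_s: 2.1
position: [0.4608, 0.1914, 0.2273]
orientation: [179.9, 0.2, 8.1]
wrist_force: [-0.6, -0.5, -0.8]
grip_width: -0.0
finger_force: 0.0
```

Emit:
carry_out(motion="0 0 0.1 0 0 0 1; 0 0 0.2 0 0 0 1; 0 0 0.3 0 0 0 1; 0 0 0.4 0 0 0 1; 0 0 0.5 0 0 0 1; 0 0 0.59 0 0 0 1; 0 0 0.59 0 0 0 1; 0 0 0.59 0 0 0 1")

```text
time_s: 2.77
position: [0.4594, 0.1899, 0.0507]
orientation: [179.9, 0.2, 8.0]
wrist_force: [-0.6, 0.2, 1.3]
grip_width: 0.0
finger_force: 0.0
```

```bash
python3 - <<'E'
from h import *
s=read_state(); print(s["time_s"],s["position"],s["orientation"],s["wrist_force"],s["finger_force"])
c=capture("top"); im=c["color"][:,:,::-1][115:285,190:400]
cv2.imwrite("pics/top1.png",cv2.resize(im,None,fx=3.5,fy=3.5,interpolation=cv2.INTER_CUBIC))
c=capture("side"); im=c["color"][:,:,::-1][150:280,200:400]
cv2.imwrite("pics/side1.png",cv2.resize(im,None,fx=4,fy=4,interpolation=cv2.INTER_CUBIC))
E
```

```text
2.7667 [0.4593664  0.18993115 0.05072645] [179.93280785   0.18479438   7.98867434] [-0.62048949  0.19770554  1.28129408] 0.0
```

View pics/side1.png

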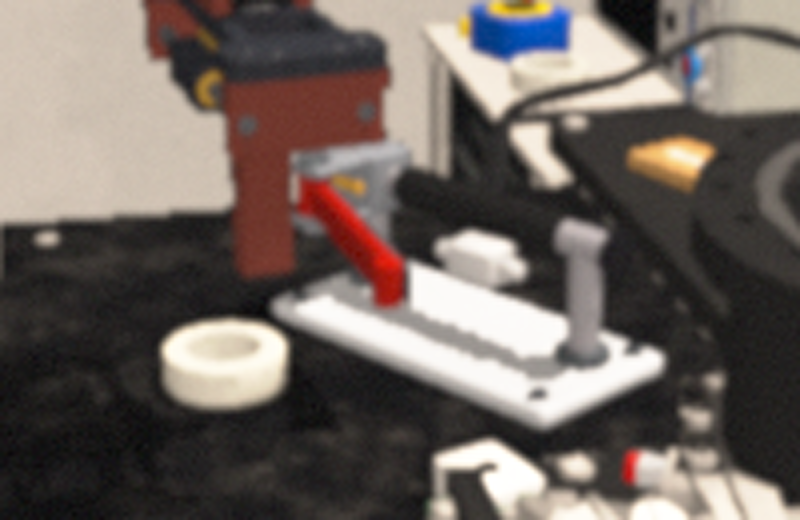

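View pics/top1.png

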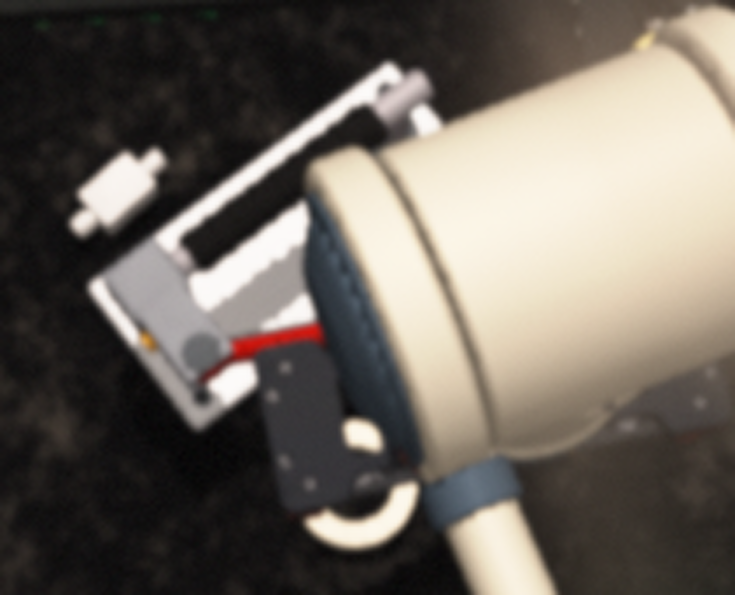

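Side view: closed fingers (leg at crop 235–295, tip at y≈275) hang left of the lever, on its outer side, clear of the tape (225,360). Top view: the gripper covers the lever's outer part, and the bar and base are untouched. Approach to about 4 mm from contact.

Emit:
carry_out(motion="0.04 0 0 0 0 0 1; 0.08 0 0 0 0 0 1; 0.11 0 0 0 0 0 1; 0.12 0 0 0 0 0 1; 0.12 0 0 0 0 0 1; 0.12 0 0 0 0 0 1")

```text
time_s: 3.37
position: [0.4957, 0.1975, 0.0524]
orientation: [-180.0, -0.0, 8.1]
wrist_force: [0.4, 0.8, -0.1]
grip_width: 0.0007
finger_force: 0.0
```

Emit:
carry_out(motion="0.005 0 0 0 0 0 1; 0.01 0 0 0 0 0 1; 0.015 0 0 0 0 -0.01 1; 0.024 0 0 0 0 -0.05 1; 0.032 0.001 0 0 0 -0.1 1; 0.04 0.002 0 0 0 -0.14 1; 0.048 0.003 0 0 0 -0.19 1; 0.048 0.003 0 0 0 -0.19 1; 0.048 0.003 0 0 0 -0.19 1")

```text
time_s: 4.12
position: [0.5098, 0.1987, 0.0517]
orientation: [-180.0, 0.0, 13.8]
wrist_force: [-2.5, -0.0, 0.8]
grip_width: 0.0006
finger_force: 0.9
```

Emit:
carry_out(motion="0.009 0.001 0 0 0 -0.05 1; 0.017 0.002 0 0 0 -0.1 1; 0.026 0.002 0 0 0 -0.14 1; 0.034 0.003 0 0 0 -0.19 1; 0.043 0.003 0 0 0 -0.24 1; 0.052 0.003 0 0 0 -0.29 1; 0.06 0.003 0 0 0 -0.33 1; 0.069 0.003 0 0 0 -0.38 1; 0.077 0.002 0 0 0 -0.43 1; 0.086 0.001 0 0 0 -0.48 1; 0.094 0.001 0 0 0 -0.52 1; 0.103 0 0 0 0 -0.573 1; 0.103 0 0 0 0 -0.573 1; 0.103 0 0 0 0 -0.573 1")

```text
time_s: 5.28
position: [0.5399, 0.2058, 0.0517]
orientation: [180.0, 0.0, 31.0]
wrist_force: [-2.6, -3.0, 1.5]
grip_width: 0.0004
finger_force: 1.6
```

Emit:
carry_out(motion="0.005 0 0 0 0 -0.03 1; 0.01 0.001 0 0 0 -0.06 1; 0.013 0.001 0 0 0 -0.09 1; 0.013 0.001 0 0 0 -0.09 1; 0.013 0.001 0 0 0 -0.09 1")

```text
time_s: 5.7
position: [0.5434, 0.2077, 0.0516]
orientation: [180.0, 0.0, 33.7]
wrist_force: [-1.9, -3.9, 1.0]
grip_width: 0.0007
finger_force: 1.7
```

Emit:
carry_out(motion="0.002 0 0 0 0 0 1; 0.004 0 0 0 0 0 1; 0.004 0 0 0 0 0 1; 0.004 0 0 0 0 0 1")

```text
time_s: 6.03
position: [0.5444, 0.2084, 0.0516]
orientation: [180.0, 0.0, 33.7]
wrist_force: [-1.2, -3.9, -0.1]
grip_width: -0.0
finger_force: 1.7
```

Emit:
carry_out(motion="0.002 0 0 0 0 0 1; 0.004 0 0 0 0 0 1; 0.004 0 0 0 0 0 1; 0.004 0 0 0 0 0 1")

```text
time_s: 6.37
position: [0.5454, 0.2091, 0.0516]
orientation: [180.0, 0.0, 33.7]
wrist_force: [-1.2, -3.8, -0.1]
grip_width: 0.0006
finger_force: 1.8
```

Emit:
carry_out(motion="0.002 0 0 0 0 0 1; 0.004 0 0 0 0 0 1; 0.004 0 0 0 0 0 1; 0.004 0 0 0 0 0 1")

```text
time_s: 6.7
position: [0.5457, 0.2093, 0.0516]
orientation: [-180.0, 0.1, 33.7]
wrist_force: [-3.7, -5.9, 1.6]
grip_width: 0.0006
finger_force: 3.4
```

Emit:
carry_out(motion="0.003 0 0 0 0 0 1; 0.003 0 0 0 0 0 1; 0.003 0 0 0 0 0 1; 0.003 0 0 0 0 0 1")

```text
time_s: 7.03
position: [0.5459, 0.2095, 0.0516]
orientation: [-180.0, 0.2, 33.7]
wrist_force: [-7.3, -6.8, 2.9]
grip_width: 0.0007
finger_force: 4.7
```

```bash
python3 - <<'E'
from h import *
s=read_state(); print(s["time_s"],s["position"],s["orientation"],s["wrist_force"],s["finger_force"])
c=capture("side"); im=c["color"][:,:,::-1][150:280,200:400]
cv2.imwrite("pics/side2.png",cv2.resize(im,None,fx=4,fy=4,interpolation=cv2.INTER_CUBIC))
E
```

```text
7.0333 [0.54589306 0.20945374 0.05160916] [-179.99032754    0.20151885   33.73419291] [-7.25997672 -6.81589742  2.9327141 ] 4.723052680492401
```

View pics/side2.png

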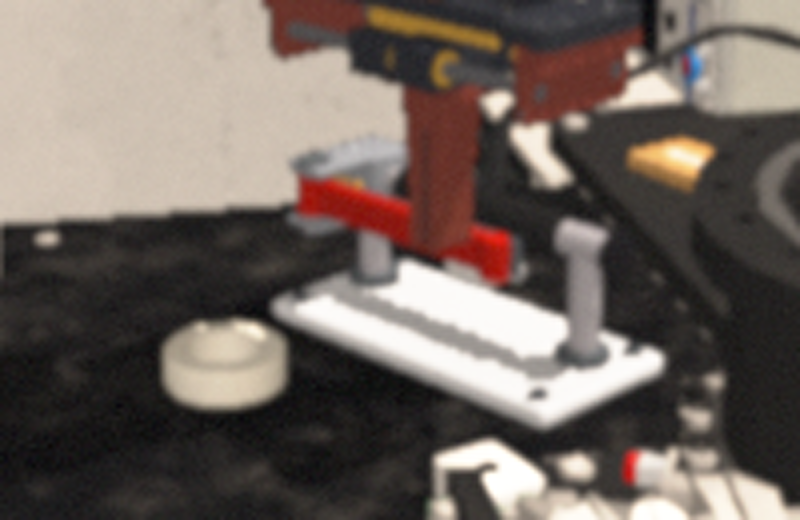

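Lever lies parallel to the bar, its tip at crop (510,260), fingers (410–475) on its outer face; force rose to about 10 N with no more travel, so this is the stop. Now I release along the reverse arc and retreat.

Emit:
carry_out(motion="-0.025 -0.005 0 0 0 0.14 1; -0.05 -0.011 0 0 0 0.29 1; -0.074 -0.02 0 0 0 0.43 1; -0.098 -0.03 0 0 0 0.573 1; -0.12 -0.042 0 0 0 0.72 1; -0.143 -0.056 0 0 0 0.86 1; -0.18 -0.073 0 0 0 0.86 1; -0.223 -0.092 0 0 0 0.86 1; -0.223 -0.092 0 0 0 0.86 1; -0.223 -0.092 0 0 0 0.86 1; -0.223 -0.092 0 0 0 0.86 1; -0.223 -0.092 0 0 0 0.86 1; -0.223 -0.092 0 0 0 0.86 1; -0.223 -0.092 0 0 0 0.86 1; -0.223 -0.092 0 0 0 0.86 1")

```text
time_s: 8.33
position: [0.4764, 0.1961, 0.0516]
orientation: [-180.0, 0.0, 7.9]
wrist_force: [-0.1, 0.5, 0.1]
grip_width: 0.0006
finger_force: 0.0
```

```bash
python3 - <<'E'
from h import *
s=read_state(); print(s["time_s"],s["position"],s["orientation"],s["wrist_force"],s["finger_force"])
c=capture("side"); im=c["color"][:,:,::-1][150:280,200:400]
cv2.imwrite("pics/side3.png",cv2.resize(im,None,fx=4,fy=4,interpolation=cv2.INTER_CUBIC))
E
```

```text
8.3333 [0.476397   0.1961253  0.05160227] [-1.79996474e+02  9.08088693e-03  7.94018814e+00] [-0.11165075  0.49514499  0.14064851] 0.0
```

View pics/side3.png

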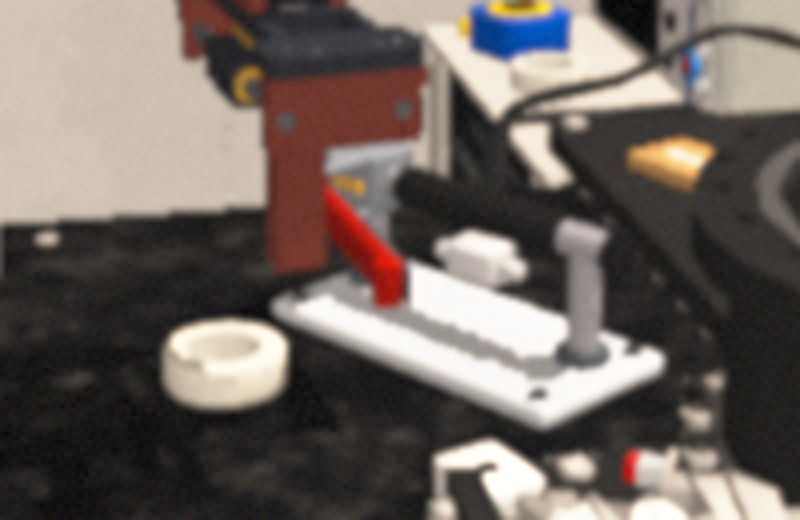

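Lever is back at rest, tip at crop (390,285) as at the start, fingers clear with zero force. Second press.

Emit:
carry_out(motion="0.04 0 0 0 0 0 1; 0.07 0 0 0 0 0 1; 0.083 0 0 0 0 0 1; 0.092 0.001 0 0 0 -0.05 1; 0.1 0.002 0 0 0 -0.1 1; 0.109 0.003 0 0 0 -0.14 1; 0.118 0.003 0 0 0 -0.19 1; 0.126 0.003 0 0 0 -0.24 1; 0.135 0.003 0 0 0 -0.29 1; 0.143 0.003 0 0 0 -0.33 1; 0.152 0.003 0 0 0 -0.38 1; 0.16 0.002 0 0 0 -0.43 1; 0.169 0.001 0 0 0 -0.48 1; 0.186 0 0 0 0 -0.573 1; 0.203 -0.003 0 0 0 -0.67 1; 0.22 -0.007 0 0 0 -0.764 1; 0.228 -0.01 0 0 0 -0.81 1; 0.236 -0.012 0 0 0 -0.86 1; 0.236 -0.012 0 0 0 -0.86 1; 0.236 -0.012 0 0 0 -0.86 1")

```text
time_s: 10.05
position: [0.5454, 0.2093, 0.0515]
orientation: [-180.0, 0.1, 33.7]
wrist_force: [-4.4, -1.8, 1.9]
grip_width: 0.0003
finger_force: 2.0
```

Emit:
carry_out(motion="0.002 0 0 0 0 0 1; 0.004 0 0 0 0 0 1; 0.005 0 0 0 0 0 1; 0.005 0 0 0 0 0 1; 0.005 0 0 0 0 0 1; 0.005 0 0 0 0 0 1")

```text
time_s: 10.55
position: [0.5458, 0.2095, 0.0515]
orientation: [-180.0, 0.2, 33.7]
wrist_force: [-7.8, -3.3, 3.3]
grip_width: 0.0004
finger_force: 4.2
```

Emit:
carry_out(motion="0.001 0 0 0 0 0 1; 0.001 0 0 0 0 0 1; 0.001 0 0 0 0 0 1; 0.001 0 0 0 0 0 1; 0.001 0 0 0 0 0 1; 0.001 0 0 0 0 0 1")

```text
time_s: 11.05
position: [0.5458, 0.2095, 0.0515]
orientation: [-180.0, 0.2, 33.7]
wrist_force: [-8.0, -4.5, 3.5]
grip_width: 0.0006
finger_force: 4.6
```

```bash
python3 - <<'E'
from h import *
c=capture("side"); im=c["color"][:,:,::-1][150:280,200:400]
cv2.imwrite("pics/side4.png",cv2.resize(im,None,fx=4,fy=4,interpolation=cv2.INTER_CUBIC))
E
```

```text
(no output)
```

View pics/side4.png

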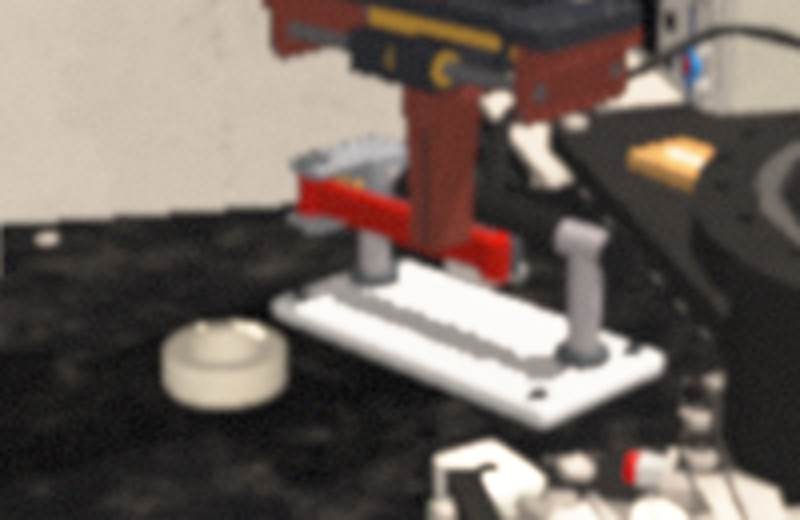

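The lever is again parallel to the bar (tip at crop (510,260)), held at the stop with a steady 9 N or so at the same position as the first press.

```bash
python3 -c "
from bench import sign_off; print(sign_off())"
```

```text
the job is handed in; nothing more can be done
None
```

The red lever was pressed to its stop, let spring fully back with the fingers off it, then pressed to the same stop again and handed in held there at about 9 N, at 11 s of the 38 s allowed.

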